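# Set the winder's guide pointer, then mesh a spool on its splined drive and hold it down

### The job

On the thread winder, turn the black adjuster knob until the sliding pointer lines up with the tip of the index tab. Then take the large capped spool, set it over the spindle, rotate it until its slots mesh with the drive's four ribs, and push it fully home against the spring ejector. Finish while still holding the spool pressed down: do not let go, and leave the jar, the tin and the small reel where they are.

Things in the scene. Friction and masses are not known exactly. Their poses are not given: they have to be found in the camera images.
- winder: the winder: a fixed grey box 160 x 280 mm (x, y) with a flat aluminium top 70 mm above the table. Origin under its centre; seen in its own frame the spindle is at x 0, y -70 mm, the adjuster knob at x -30, y +85 mm, and a white scale strip with pointer and index tab runs along y at x about +60 mm.
- adjuster (a joint): angle of the adjuster knob, rad, 0 to 3.0, growing as the knob is turned clockwise seen from above. It stays where it is left (friction 0.08 N m). The pointer slides 12 mm towards the winder's +y per rad. The pointer always starts 7 to 21 mm short of the index tab, on its -y side.
- adjuster_grip (a point): the knob's grip point, on its axis, 37 mm above the winder's top. The grip is an upright bar 42 mm long (along this point's x axis), 14 mm thick, 32 mm tall, its top 7 mm above this point, standing on a disc 44 mm across.
- pointer_tip (a point): tip of the sliding pointer, a 3 mm wide black blade on a small steel carriage, about 5 mm above the winder's top (the carriage is 8 mm high). Slides along the winder's y.
- index_tip (a point): tip of the index tab, a 3 mm wide black blade on a fixed steel block, facing the pointer's tip 2 mm away, 5 mm above the winder's top; axes parallel to the winder's. Aligned means the two tips stand at the same place along the winder's y.
- seat (a point): centre of the steel shoulder (58 mm across, 6 mm above the winder's top) around the spindle: where the spool's foot centre rests when fully home. Axes are the winder's.
- drive_top (a point): on the spindle axis, at the top of the drive's four ribs (a cross, along this point's x and y axes), 14 mm above the shoulder. Each rib is 10 mm wide and reaches 20 mm from the axis, with rounded top edges. A round pilot pin 10 mm in diameter with a tapered tip rises another 28 mm above the ribs. The drive shaft is braked (slips only at 0.25 N m).
- ejector (a joint): travel of the spring ejector, a 36 mm disc around the ribs, m: 0 at rest (10 mm above the shoulder, 4 mm below the rib tops), 0.010 when pressed level with the shoulder. It pushes up with 5 N at rest, 10 N when level.
- spool_grip (a point): grip point of the loose spool (about 0.16 kg, standing upright): on the axis of its round steel cap, 24 mm in diameter, 32 mm tall, which tops a thread-wound spool with white flanges 60 mm across. The point lies 78 mm above the spool's foot, 10 mm below the cap's top, 22 mm above the upper flange's top face.
- spool_foot (a point): centre of the spool's underside. The spool has a cross-shaped socket from below, 47 mm deep or more, each slot 12 mm wide and 24 mm long from the axis, along this point's x and y axes (so it meshes at every quarter turn; the play is about 3 degrees either way). Black bars on the upper flange show the four slots. Unmeshed, the foot rides on the ribs 14 mm above the shoulder.
- jar: bystander: small amber jar with black lid, 44 mm across, 45 mm high; origin at the centre of its underside.
- tin: bystander: flat round aluminium tin, 62 mm across, 22 mm high; origin at the centre of its underside.
- thread_reel: bystander: small olive thread reel, 34 mm across, 32 mm high, no cap; origin at the centre of its underside.
Not all that is in view belongs to the job. Of the things that look like the part that bears spool_grip, the middle-sized one is meant.

How it is judged:
By the outcome, as a careful person would: the job done as asked, in the order asked, and still so for the second after the job is handed in, while the arm keeps its last pose, push and grip.
It also fails if it takes over 54 s, if anything falls off the work surface, if the arm or the gripper's body presses on something with over 40 N, if the wrist force passes 120 N, or if a joint passes its speed limit or range.

### The arm

A 6-joint arm with a two-finger parallel gripper is mounted at the origin on the work surface. World frame = base frame: x ahead of the robot, y to its left, z up, the work surface at z = 0. Lengths are in m, angles in rad, forces in N, time in s.
With the tool pointing down it reaches from about 0.3 to 0.875 m from the base axis. Payload 6.4 kg.
Tool frame: the origin (TCP) lies midway between the tips of the shut fingers; the grasp point (between the pads) lies 19 mm behind it; z points along the fingers, y is the line along which they close (so a half turn about z gives the same grasp; the last joint's range is limited). The gripper opens to 85 mm and grips with 20 to 120 N. Pads are 22 mm wide; open, the fingers measure 114 mm over their backs; the gripper's body (76 mm by 85 mm) begins 54 mm behind the grasp point. The pads swing forward as they close: fully open they stand 13 mm farther back than shut.
Start: joints at [0.958, 0.181, 1.607, -0, 1.354, -0.206], TCP at [0.228, 0.528, 0.231] pointing down, gripper open.
Joint ranges: [-2.99, 2.99], [-0.89, 2.07], [0.3, 2.58], [-1.14, 4.28], [0, 2.63], [-3.12, 3.12]. Speed limits (rad/s): [2.57, 2.57, 3.01, 3.14, 3.14, 3.14].

### API

Orientations are given as a unit quaternion [w, x, y, z].
In Python, from bench import ctrl gives the robot as it stands. The module is installed in compiled form; this text tells all that it offers.
- The arm moves only by the tool move_arm, never from a script. Its argument "plan" is one flat list of numbers, 6 for each row, row after row: the shift along the world's x, y, z in units of 50 mm (1.0 is 50 mm), then the turn, a rotation vector about the world's x, y, z in rad. A call has 1 to 10 rows; each row is the pose to reach, as a shift and turn from the pose commanded when the call began; what a row does not reach only later rows make up. A row lasts 1/8 s, in which the tool goes at most 62.5 mm and 10.7 degrees, less where a joint would pass 70% of its speed; a pose out of reach is approached as far as the arm can. A call with a gripper value outside its range is refused whole. "grip" is the finger opening in mm, from 0 to 85.4, set as the call begins (left out, the last holds). The fingers move at their own pace and stop on an object; the grip force is fixed at half the most. Time passes only in rows, so rows that repeat a pose let the fingers close. It gives the time, the measured TCP pose, the force, the opening and the grip force at its end, in the units of the state.
- ctrl.get_obs(): the state, without advancing time (a new reading comes with each control period).
- ctrl.camera(name): name is "scene" or "top" or "wrist"; returns a dict with "pixels" (384x512x3 uint8, red, green, blue), "fx", "fy", "cx", "cy" (pixels), "origin" and "attitude" of the camera in the world. Camera axes: x right, y down, z forward; pixel columns grow to the right and rows downward; lengths in m; the calibration is good to about 2 mm. A picture is of the moment at which its call begins. There is no depth.
- ctrl.hand_in(): hands the job in; it is judged then, once.
The state is a dict: "time_s": time; "q": joint angles; "dq": joint speeds; "joint_efforts": joint torques, N m; "eef_pos": TCP position; "eef_rot": TCP orientation; "wrist_force": force on the tool from outside, world axes, zero at the start; "torque": the same for the moment, N m; "opening": opening from 0.0 (shut) to 1.0 (fully open); "grasp_force": force on a finger pad.
Only numpy, scipy, OpenCV 4.12 (cv2) and the standard library are available. Lean on these libraries where they do the work, as an engineer would, in place of code of your own. Each camera call takes 0.05 s, during which the arm holds its last target. There are 200 camera calls.

## Working session

There is one attempt and no reset: what is moved stays moved. The work goes in short steps, Python scripts to look and compute and a tool call to move; the robot and the scene stay as the last step left them, time stands still between calls to the robot, and variables do not carry over. Pictures are saved under pics/ and viewed, at most 10 in all, crops included, and the job is handed in when it is done.

Besides the shell and the picture viewer there is one more tool, called after ">>>" as a command line: name --argument value ..., lists and objects as JSON in quotes. move_arm: Moves the arm, as the interface text tells. Its arguments: {"type":"object","properties":{"plan":{"type":"array"},"grip":{"type":"number"}},"required":["plan"]}

```bash
mkdir -p pics; cat > h.py <<'E'
import numpy as np, cv2, pickle
from scipy.spatial.transform import Rotation as R
from bench import ctrl
def snap(name, fn=None):
    c=ctrl.camera(name)
    if fn:
        cv2.imwrite(f'pics/{fn}.png',c['pixels'][:,:,::-1]); pickle.dump(c,open(f'pics/{fn}.pkl','wb'))
    return c
def rot(c):
    a=np.array(c['attitude'],float)
    return a if a.shape==(3,3) else R.from_quat(a[[1,2,3,0]]).as_matrix()
def ray(c,u,v):
    d=rot(c)@np.array([(u-c['cx'])/c['fx'],(v-c['cy'])/c['fy'],1.]); return np.array(c['origin'],float),d/np.linalg.norm(d)
def onz(c,u,v,z):
    o,d=ray(c,u,v); return o+d*(z-o[2])/d[2]
def proj(c,p):
    q=rot(c).T@(np.array(p)-c['origin']); return c['cx']+c['fx']*q[0]/q[2], c['cy']+c['fy']*q[1]/q[2]
def load(fn): return pickle.load(open(f'pics/{fn}.pkl','rb'))
E
python3 - <<'E'
from h import *
for n in ('top','scene'):
    c=snap(n,n+'0'); print(n,{k:v for k,v in c.items() if k!='pixels'})
print(ctrl.get_obs())
a=cv2.imread('pics/top0.png'); cv2.imwrite('pics/v1.png',cv2.resize(a,(800,600)))
E
```

```text
top {'fx': 428.9478546208315, 'fy': 428.9478546208315, 'cx': 259.0362390604232, 'cy': 194.6572440647867, 'origin': array([ 0.49379759, -0.08863062,  1.13628909]), 'attitude': array([-0.03343043,  0.71126376, -0.70111823,  0.03767611])}
scene {'fx': 374.7216013390215, 'fy': 374.7216013390215, 'cx': 253.0839084837423, 'cy': 197.7603953842262, 'origin': array([1.11481633, 0.35544042, 0.59991241]), 'attitude': array([-0.18193753,  0.35718391,  0.81839335, -0.41176537])}
{'time_s': 0.1, 'q': array([ 9.57693761e-01,  1.81476834e-01,  1.60785683e+00, -1.83840355e-05,
        1.35378542e+00, -2.06274682e-01]), 'dq': array([ 2.57359637e-03, -2.30872017e-03, -3.48894446e-03, -3.42109706e-05,
       -5.51301926e-04,  1.94940244e-03]), 'joint_efforts': array([ 7.94169882e-04, -4.45882702e+01, -3.52239597e+01, -1.98138082e-04,
        4.19263015e-03,  1.80380272e-05]), 'eef_pos': array([0.22722724, 0.52768823, 0.23049329]), 'eef_rot': array([-2.95773919e-04,  2.02012053e-01,  9.79382738e-01, -7.03628730e-04]), 'wrist_force': array([ 0.72431197,  0.56436845, -0.09780933]), 'torque': array([ 0.00144141,  0.02977632, -0.01696087]), 'grasp_force': 0.0, 'opening': 1.0016251119183035}
```

View pics/v1.png

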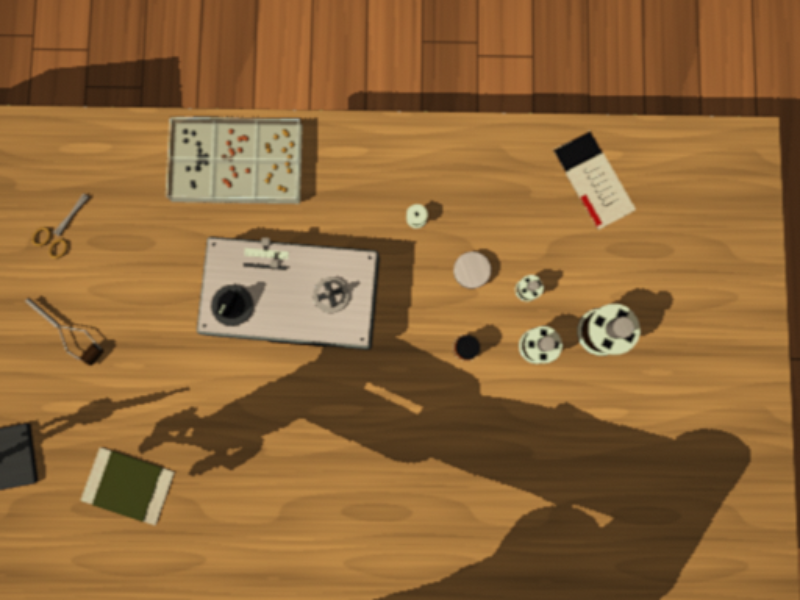

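View pics/scene0.png

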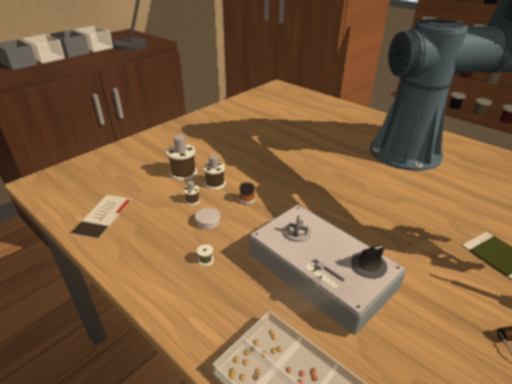

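The top view (800x600) shows the winder at (290,292), with the knob at (233,304), spindle at (332,293) and pointer and strip at (265,255). There are three capped-spool candidates: small at (530,287), middle at (541,344) and large at (610,330). I choose the middle one. The capless reel at (417,215), tin (472,269) and jar (467,346) are bystanders.

```bash
python3 - <<'E'
from h import *
c=load('top0'); s=load('scene0')
k=512/800
im=c['pixels']; hsv=cv2.cvtColor(im,cv2.COLOR_RGB2HSV)
# winder top: low saturation bright region
m=((hsv[...,1]<60)&(hsv[...,2]>120)).astype(np.uint8)
m[:, :120]=0
m=cv2.morphologyEx(m,cv2.MORPH_CLOSE,np.ones((5,5)))
cs,_=cv2.findContours(m,cv2.RETR_EXTERNAL,cv2.CHAIN_APPROX_NONE)
for q in sorted(cs,key=cv2.contourArea)[::-1][:9]:
    r=cv2.minAreaRect(q); print(np.round(r[0],1),np.round(r[1],1),round(r[2],1))
    if abs(r[0][0]-185)<15 and abs(r[0][1]-187)<10:
        P=np.array([onz(c,*b,.07) for b in cv2.boxPoints(r)]); print(P.round(4)); ctr=P.mean(0)
        e=[P[i+1]-P[i] for i in (0,1)]; print([np.linalg.norm(x) for x in e])
        l=max(e,key=np.linalg.norm); l=l*np.sign(l[1]); yaw=np.arctan2(-l[0],l[1]); print('winder',ctr,'yaw',np.degrees(yaw))
        Rz=R.from_euler('z',yaw).as_matrix()
        for n,p in dict(spindle=[0,-.07,.048],knob=[-.03,.085,.044],strip=[.06,.085,.005]).items():
            w=ctr+Rz@p; print(n,w.round(4),np.round(proj(c,w),1),np.round(proj(s,w),1))
# spool: cap top from two views
def tri(a,b,ua,ub):
    o1,d1=ray(a,*ua);o2,d2=ray(b,*ub); A=np.c_[d1,-d2]; t=np.linalg.lstsq(A,o2-o1,rcond=None)[0]
    return ((o1+t[0]*d1+o2+t[1]*d2)/2).round(4), np.linalg.norm(o1+t[0]*d1-o2-t[1]*d2).round(4)
print('midspool cap top',tri(c,s,(546*k,342*k),(214,159)))
print('flange on z .056',onz(c,541*k,344*k,.056))
w=snap('wrist','w0'); print('wrist',w['origin'],rot(w).round(3),w['fx'])
a=cv2.resize(im[190:245,290:425],None,fx=5.5,fy=5.5,interpolation=cv2.INTER_CUBIC)
cv2.imwrite('pics/crop1.png',a[:,:,::-1])
E
```

```text
[183.4 185.7] [109.1  62.8] 4.9
[[ 0.5527  0.2345  0.07  ]
 [ 0.7106  0.228   0.07  ]
 [ 0.6909 -0.0464  0.07  ]
 [ 0.5333 -0.0359  0.07  ]]
[np.float64(0.158027144763304), np.float64(0.27508877852012703)]
winder [0.62187696 0.09506503 0.07      ] yaw -4.118466507906816
spindle [0.6168 0.0252 0.118 ] [209.2 185.5] [299.2 216. ]
knob [0.5981 0.182  0.114 ] [143.7 192.5] [373.5 249.7]
strip [0.6878 0.1755 0.075 ] [151.8 158.6] [341.1 290.1]
[155.6 102. ] [72.1 53.3] 1.0
[389.5 210.5] [31. 37.] 90.0
[346. 220.] [22. 26.] 90.0
[301.5 172.5] [21. 21.] 90.0
[338.2 184. ] [13.6 16.4] 56.3
[266.5 138. ] [14. 11.] 90.0
[383.5 109.5] [12.7 14.1] 45.0
[391.3 114.8] [5.4 1.5] 68.2
midspool cap top (array([ 0.5427, -0.3163,  0.082 ]), np.float64(0.0029))
flange on z .056 [ 0.54154396 -0.31496856  0.056     ]
wrist [0.15731045 0.55849835 0.37217539] [[ 0.395  0.876  0.275]
 [ 0.919 -0.376 -0.12 ]
 [-0.001  0.3   -0.954]] 277.8875422035162
```

View pics/crop1.png

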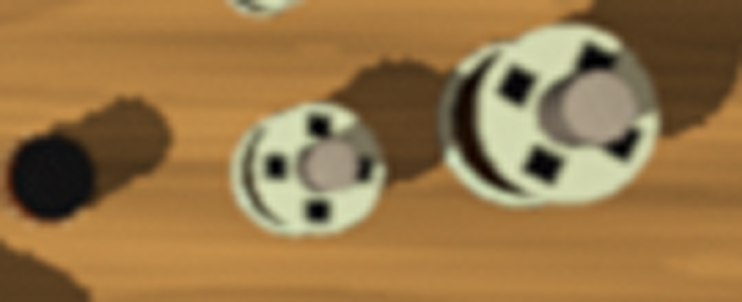

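The crop shows the jar at left (50,178). The middle spool has its flange centre at about (310,168), bars lying roughly along the world axes and its cap at (330,163). The large decoy is at (560,115). Next I move over the winder.

>>> move_arm --plan '[8,-8,0,0,0,0,8,-8,0,0,0,0,8,-8,0,0,0,0,8,-8,0,0,0,0,8,-8,0,0,0,0,8,-8,0,0,0,0,8,-8,0,0,0,0,8,-8,0,0,0,0,8,-8,0,0,0,0,8,-8,0,0,0,0]'

```text
time_s: 1.4
eef_pos: [0.6296, 0.1241, 0.2303]
eef_rot: [-0.0, 0.204, 0.979, -0.0]
wrist_force: [-0.4, -0.2, 0.3]
opening: 1.0
grasp_force: 0.0
```

```bash
python3 - <<'E'
from h import *
w=snap('wrist','w1'); o=ctrl.get_obs(); print(o['time_s'],o['eef_pos'],o['q'],w['origin'],rot(w).round(3).tolist())
a=cv2.resize(w['pixels'],(800,600),interpolation=cv2.INTER_CUBIC); cv2.imwrite('pics/v3.png',a[:,:,::-1])
E
```

```text
1.45 [0.62839162 0.12585433 0.23027278] [ 1.28544705e-02  3.26628330e-01  1.43034810e+00 -1.06830011e-04
  1.38593866e+00 -1.14756808e+00] [0.55982252 0.15529158 0.37198801] [[0.4, 0.874, 0.275], [0.917, -0.381, -0.121], [-0.001, 0.301, -0.954]]
```

View pics/v3.png

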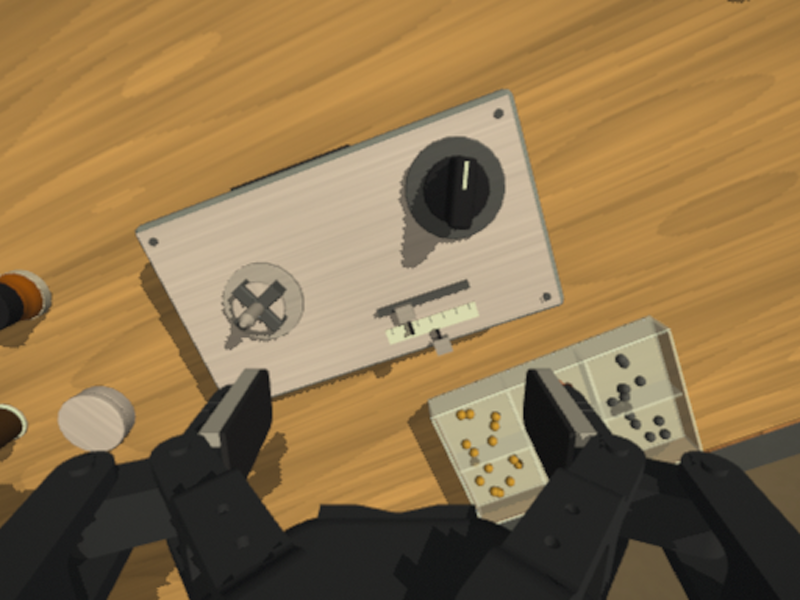

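The wrist view (800x600) shows the knob bar at (462,195) with its mark line at (466,175), the pointer blade at (410,327), the index blade at (436,334) and the drive cross at (258,300). I'll enlarge these for measuring.

```bash
python3 - <<'E'
from h import *
w=load('w1'); im=w['pixels']
def crop(x0,y0,x1,y1,f): return cv2.resize(im[y0:y1,x0:x1],None,fx=f,fy=f,interpolation=cv2.INTER_CUBIC)
A=crop(240,180,310,230,8)      # strip 560x400
B=crop(135,160,200,225,3.6)    # drive 
C=crop(255,85,325,155,3.4)
H=np.zeros((600,800,3),np.uint8); H[:400,:560]=A
H[:B.shape[0],560:560+B.shape[1]]=B; H[240:240+C.shape[0],560:560+C.shape[1]]=C[:, :240]
cv2.imwrite('pics/v4.png',H[:,:,::-1])
E
```

```text
(no output)
```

View pics/v4.png

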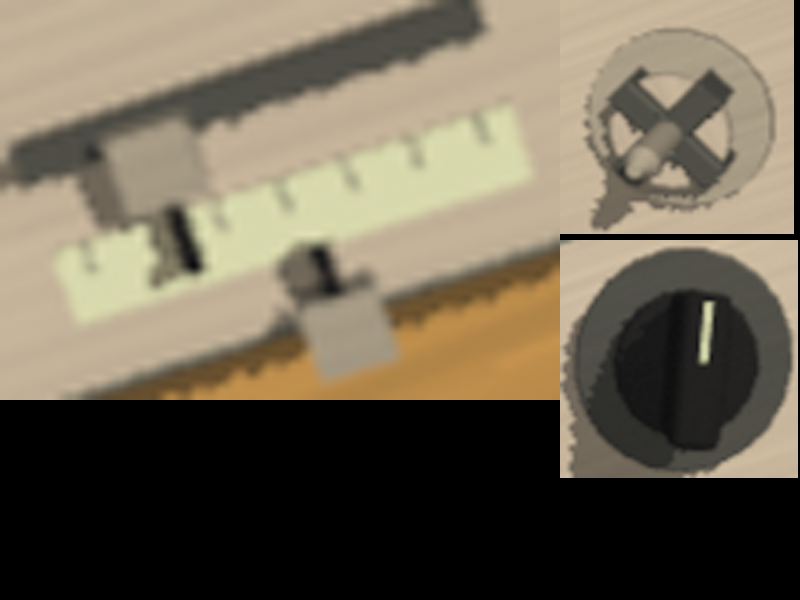

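The crop shows the pointer tip at (190,268) and the index tip at (318,248). The drive ribs run from NE (718,82) to SW and from NW (628,95) to SE (712,172). The knob mark runs from (709,300) to (704,362).

```bash
python3 - <<'E'
from h import *
w=load('w1'); k=.64
# winder yaw & pos from screws (z .07)
s=[onz(w,u*k,v*k,.07) for u,v in ((498,113),(153,242),(547,297))]
print('screws',np.round(s,4), np.linalg.norm(s[0]-s[1]),np.linalg.norm(s[0]-s[2]))
l=s[0]-s[1]; y1=np.arctan2(-l[0],l[1]); l2=s[2]-s[0]; y2=np.arctan2(l2[1],l2[0]); print('yaw',np.degrees([y1,y2]))
yaw=y1; ctr=(s[1]+s[2])/2; print('ctr',ctr); Rz=R.from_euler('z',yaw).as_matrix()
P=lambda x,y,ox,oy,f,x0,y0,z: onz(w,(x-ox)/f+x0-0.5,(y-oy)/f+y0-0.5,z)
p=P(190,268,0,0,8,240,180,.076); i=P(318,248,0,0,8,240,180,.076)
print('ptr,idx in winder', (Rz.T@(p-ctr)).round(4),(Rz.T@(i-ctr)).round(4),'gap',(Rz.T@(i-p)).round(4))
B=lambda x,y:P(x,y,560,0,3.6,135,160,.090)
a,b,c=B(718,82),B(628,95),B(712,172)
print('rib yaw', np.degrees(np.arctan2(*(b-c)[[1,0]])), 'len',np.linalg.norm(b-c),'ctr',((b+c)/2).round(4),'NE',a.round(4),np.degrees(np.arctan2(*(a-(b+c)/2)[[1,0]])))
print('shoulder ctr', P(688,118,560,0,3.6,135,160,.076).round(4), 'pred',(ctr+Rz@[0,-.07,0]).round(4))
C=lambda x,y:P(x,y,560,240,3.4,255,85,.114)
m1,m2=C(709,300),C(704,362); print('mark dir',np.degrees(np.arctan2(*(m2-m1)[[1,0]])),np.linalg.norm(m1-m2))
e1,e2=C(686,292),C(672,445); print('edge',np.degrees(np.arctan2(*(e2-e1)[[1,0]])),np.linalg.norm(e1-e2))
print('disc ctr z.0745', P(684,359,560,240,3.4,255,85,.075).round(4),'knob pred',(ctr+Rz@[-.03,.085,0]).round(4), 'bar top ctr',C(706,370).round(4))
E
```

```text
screws [[ 0.563   0.2249  0.07  ]
 [ 0.5456 -0.0263  0.07  ]
 [ 0.6956  0.2158  0.07  ]] 0.2517964925446515 0.13294154868535538
yaw [-3.96338085 -3.9331644 ]
ctr [0.62058148 0.0947484  0.07      ]
ptr,idx in winder [0.0575 0.0237 0.006 ] [0.0607 0.042  0.006 ] gap [ 0.0032  0.0183 -0.    ]
rib yaw -160.57546050149452 len 0.033433243448958275 ctr [0.6143 0.0269 0.09  ] NE [0.6056 0.0476 0.09  ] 112.70825001403446
shoulder ctr [0.6145 0.0281 0.076 ] pred [0.6157 0.0249 0.07  ]
mark dir -25.63755424245634 0.01583289041293412
edge -26.717420038986223 0.040042985593361634
disc ctr z.0745 [0.5945 0.1819 0.075 ] knob pred [0.5965 0.1816 0.07  ] bar top ctr [0.595  0.1828 0.114 ]
```

Gap 18.3 mm, which means 1.52 rad clockwise. The winder yaw is -3.95°, and the ribs are at about +20° in the world. The bar is nearly aligned with the tool already. Next I go above the knob.

>>> move_arm --plan '[-0.66,1.1,0,0,0,-0.045,-0.66,1.1,-1,0,0,-0.045,-0.66,1.1,-1.6,0,0,-0.045,-0.66,1.1,-1.6,0,0,-0.045,-0.66,1.1,-1.6,0,0,-0.045]'

```text
time_s: 2.08
eef_pos: [0.5949, 0.1839, 0.1528]
eef_rot: [0.001, 0.224, 0.975, 0.0]
wrist_force: [-0.2, -0.1, -0.3]
opening: 1.0
grasp_force: 0.0
```

```bash
python3 - <<'E'
from h import *
w=snap('wrist','w2'); o=ctrl.get_obs(); print(o['time_s'],o['eef_pos'],o['q'][5], R.from_quat(np.roll(o['eef_rot'],-1)).as_matrix().round(3).tolist(), o['wrist_force'])
for n,p in dict(knobaxis=[.5955,.182,.114]).items(): print(proj(w,p))
# bar mark and black bar
hsv=cv2.cvtColor(w['pixels'],cv2.COLOR_RGB2HSV)
a=w['pixels'][60:330,120:400]; cv2.imwrite('pics/v5.png',cv2.resize(a,None,fx=2.2,fy=2.2,interpolation=cv2.INTER_CUBIC)[:,:,::-1])
E
```

```text
2.125 [0.59544043 0.18365559 0.15339453] -1.0106006494342195 [[-0.9, 0.436, 0.003], [0.436, 0.9, 0.0], [-0.002, 0.002, -1.0]] [0.5901029  1.0169145  0.71821623]
(np.float64(251.23206506633224), np.float64(214.13153863539378))
```

View pics/v5.png

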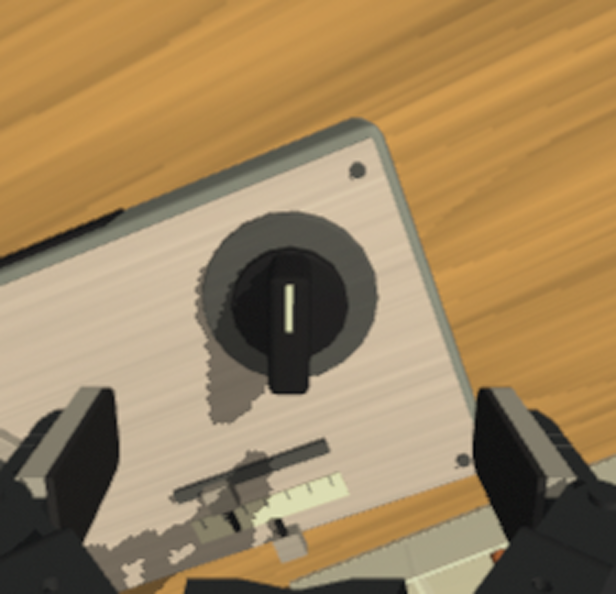

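The close view shows the bar centred at crop (290,335), upright (aligned with the tool x axis) and about 1.7 mm off the finger midline. Next I descend and close.

>>> move_arm --plan '[0,-0.03,-0.6,0,0,0,0,-0.03,-1.24,0,0,0,0,-0.03,-1.24,0,0,0,0,-0.03,-1.24,0,0,0]'

```text
time_s: 2.62
eef_pos: [0.596, 0.1817, 0.0915]
eef_rot: [0.001, 0.224, 0.975, 0.001]
wrist_force: [-0.2, -0.4, 0.3]
opening: 1.003
grasp_force: 0.0
```

>>> move_arm --plan '[0,0,0,0,0,0,0,0,0,0,0,0,0,0,0,0,0,0,0,0,0,0,0,0,0,0,0,0,0,0,0,0,0,0,0,0]' --grip 8

```text
time_s: 3.38
eef_pos: [0.5946, 0.1816, 0.0896]
eef_rot: [0.0, 0.224, 0.975, -0.0]
wrist_force: [-1.5, 0.3, 4.7]
opening: 0.15
grasp_force: 59.1
```

>>> move_arm --plan '[0,0,0,0,0,-0.17,0,0,0,0,0,-0.34,0,0,0,0,0,-0.51,0,0,0,0,0,-0.68,0,0,0,0,0,-0.85,0,0,0,0,0,-1.02,0,0,0,0,0,-1.19,0,0,0,0,0,-1.36,0,0,0,0,0,-1.4,0,0,0,0,0,-1.4]'

```text
time_s: 4.62
eef_pos: [0.5956, 0.182, 0.0897]
eef_rot: [0.0, 0.799, 0.601, 0.001]
wrist_force: [3.4, 2.1, 0.6]
opening: 0.152
grasp_force: 58.8
```

```bash
python3 - <<'E'
from h import *
w=snap('wrist','w3'); o=ctrl.get_obs(); r=R.from_quat(np.roll(o['eef_rot'],-1)).as_matrix()
print(o['time_s'],o['eef_pos'],o['q'][5],np.degrees(np.arctan2(r[1,1],r[0,1])),o['wrist_force'],o['torque'])
u,v=map(int,proj(w,[.679,.133,.075])); print(u,v)
x0,y0=max(u-60,0),max(v-50,0); print(x0,y0)
a=w['pixels'][y0:y0+100,x0:x0+130]; cv2.imwrite('pics/v6.png',cv2.resize(a,None,fx=6,fy=6,interpolation=cv2.INTER_CUBIC)[:,:,::-1])
E
```

```text
4.675 [0.5955514  0.18200607 0.08965532] 0.38593526280427404 -16.058807294165092 [4.81838411 2.68333843 0.10270966] [ 0.39680963 -0.70274875 -0.09648346]
398 262
338 212
```

View pics/v6.png

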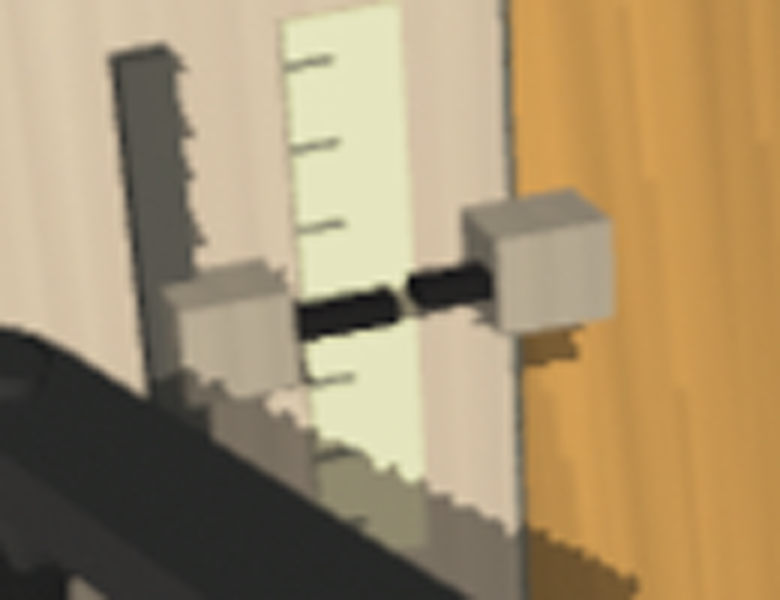

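The pointer blade's tip is at crop (395,308) and the index tip at (412,290). They are close, so I compute the residual with dark-pixel centroids.

```bash
cat >> h.py <<'E'
CTR=np.array([.6206,.0947,.07]); YAW=np.radians(-3.95); RW=R.from_euler('z',YAW).as_matrix()
def gap(w,x0,y0,ptr,idx,z=.076):
    "mean winder y of dark pixels in full-image boxes (u0,u1,v0,v1), subsampled"
    g=cv2.cvtColor(w['pixels'],cv2.COLOR_RGB2GRAY).astype(float); out=[]
    for b in (ptr,idx):
        u0,u1,v0,v1=b; s=g[v0:v1,u0:u1]; wt=np.clip(100-s,0,None); V,U=np.mgrid[v0:v1,u0:u1]
        u,v=(U*wt).sum()/wt.sum(),(V*wt).sum()/wt.sum(); out.append(RW.T@(onz(w,u,v,z)-CTR))
    return np.array(out)
E
python3 - <<'E'
from h import *
w=load('w3'); x0,y0=338,212
bx=lambda a,b,c,d:(x0+a//6,x0+b//6,y0+c//6,y0+d//6)
for z in (.075,.077):
    print(gap(w,x0,y0,bx(324,402,288,342),bx(408,474,258,318),z).round(4))
P=lambda x,y,z=.076:RW.T@(onz(w,x/6+x0-.5,y/6+y0-.5,z)-CTR)
print('tips',P(395,308).round(4),P(412,290).round(4))
E
```

```text
[[0.0552 0.0415 0.005 ]
 [0.0641 0.0427 0.005 ]]
[[0.0543 0.043  0.007 ]
 [0.063  0.0442 0.007 ]]
tips [0.0584 0.042  0.006 ] [0.0603 0.0439 0.006 ]
```

>>> move_arm --plan '[0,0,0,0,0,-0.11,0,0,0,0,0,-0.11,0,0,0,0,0,-0.11]'

```text
time_s: 5.05
eef_pos: [0.5956, 0.182, 0.0897]
eef_rot: [0.0, 0.831, 0.557, 0.001]
wrist_force: [5.0, 2.4, 0.2]
opening: 0.145
grasp_force: 58.7
```

```bash
python3 - <<'E'
from h import *
w=snap('wrist','w4'); o=ctrl.get_obs(); r=R.from_quat(np.roll(o['eef_rot'],-1)).as_matrix()
print(o['time_s'],np.degrees(np.arctan2(r[1,1],r[0,1])))
u,v=map(int,proj(w,RW@[.0593,.043,.006]+CTR)); x0,y0=u-35,v-22; print(x0,y0)
a=w['pixels'][y0:y0+45,x0:x0+65]; cv2.imwrite('pics/v7.png',cv2.resize(a,None,fx=12,fy=12,interpolation=cv2.INTER_CUBIC)[:,:,::-1])
E
```

```text
5.1 -22.363952882179518
375 224
```

View pics/v7.png

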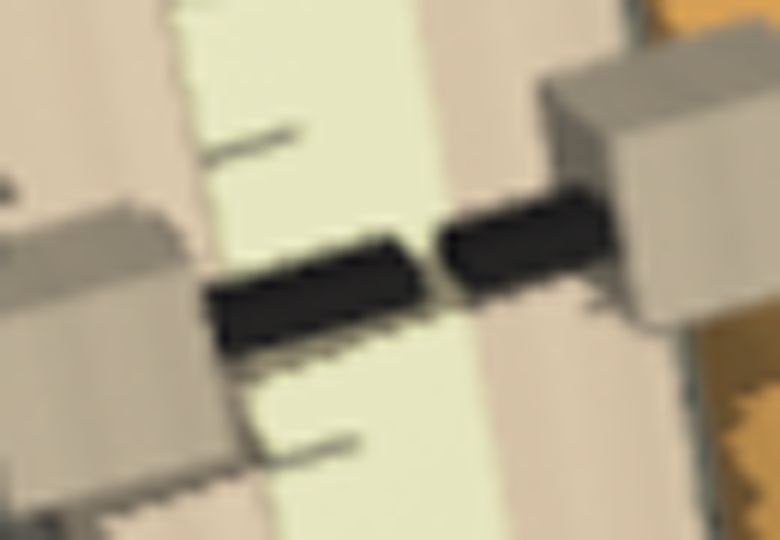

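The blades look nearly collinear: pointer tip at crop (412,265), index tip at (447,257). I measure it.

```bash
python3 - <<'E'
from h import *
w=load('w4'); x0,y0=375,224
bx=lambda a,b,c,d:(x0+a//12,x0+b//12,y0+c//12,y0+d//12)
print(gap(w,x0,y0,bx(240,432,222,360),bx(436,588,180,300)).round(5))
# centreline fit of each blade, extrapolated to the mid gap
g=cv2.cvtColor(w['pixels'],cv2.COLOR_RGB2GRAY).astype(float); L=[]
for us in (range(395,409),range(413,423)):
    q=[]
    for u in us:
        V=np.arange(240,256); wt=np.clip(80-g[240:256,u],0,None)
        if wt.sum()>60: q.append(RW.T@(onz(w,u,(V*wt).sum()/wt.sum(),.076)-CTR))
    q=np.array(q); p=np.polyfit(q[:,0],q[:,1],1); print(q[[0,-1],:2].round(4).tolist(),p[0].round(3),np.polyval(p,.0598).round(5))
E
```

```text
[[0.05397 0.04348 0.006  ]
 [0.06407 0.04339 0.006  ]]
[[0.0497, 0.0435], [0.0579, 0.0431]] -0.018 0.04343
[[0.0611, 0.0436], [0.0667, 0.0433]] -0.022 0.04345
```

The blades agree within 0.1 mm. I release and rise, then re-check afterwards.

>>> move_arm --plan '[0,0,0,0,0,0,0,0,0,0,0,0,0,0,0,0,0,0,0,0,0,0,0,0,0,0,0,0,0,0,0,0,0.8,0,0,0,0,0,1.9,0,0,0,0,0,2.8,0,0,0,0,0,2.8,0,0,0]' --grip 85

```text
time_s: 6.22
eef_pos: [0.5972, 0.182, 0.2348]
eef_rot: [0.002, 0.831, 0.556, 0.004]
wrist_force: [-0.3, -0.0, -0.3]
opening: 0.994
grasp_force: 0.0
```

```bash
python3 - <<'E'
from h import *
w=snap('wrist','w5'); o=ctrl.get_obs(); print(o['time_s'],o['eef_pos'],o['opening'])
g=cv2.cvtColor(w['pixels'],cv2.COLOR_RGB2GRAY).astype(float); L=[]
for xs in (np.arange(.050,.0585,.0005),np.arange(.0612,.067,.0005)):
    q=[]
    for x in xs:   # sample profile along winder y
        ys=np.arange(.036,.051,.0001)
        uv=np.array([proj(w,RW@[x,y,.006]+CTR) for y in ys],np.float32)
        s=cv2.remap(g.astype(np.float32),uv[:,:1],uv[:,1:],cv2.INTER_LINEAR)[:,0]; wt=np.clip(80-s,0,None)
        if wt.sum()>100: q.append((x,(ys*wt).sum()/wt.sum()))
    q=np.array(q); print(len(q),q[:,1].mean().round(5) if len(q) else None, q[:,1].std().round(5) if len(q) else None)
E
```

```text
6.275 [0.59567985 0.18177222 0.23169073] 0.9994079734110893
17 0.0428 6e-05
11 0.04248 3e-05
```

>>> move_arm --plan '[-1.45,-10.9,0,0,0,0,-1.45,-10.9,0,0,0,0,-1.45,-10.9,0,0,0,0,-1.45,-10.9,0,0,0,0,-1.45,-10.9,0,0,0,0,-1.45,-10.9,0,0,0,0,-1.45,-10.9,0,0,0,0,-1.45,-10.9,0,0,0,0,-1.45,-10.9,0,0,0,0,-1.45,-10.9,0,0,0,0]'

```text
time_s: 7.52
eef_pos: [0.52, -0.3664, 0.2268]
eef_rot: [-0.001, 0.832, 0.554, -0.001]
wrist_force: [-0.2, -0.4, -0.2]
opening: 1.001
grasp_force: 0.0
```

```bash
python3 - <<'E'
from h import *
w=snap('wrist','w6'); o=ctrl.get_obs(); r=R.from_quat(np.roll(o['eef_rot'],-1)).as_matrix()
print(o['time_s'],o['eef_pos'],o['q'],np.degrees(np.arctan2(r[1,1],r[0,1])))
print('pred cap',proj(w,[.542,-.315,.088]),'flange',proj(w,[.542,-.315,.056]))
g=cv2.cvtColor(w['pixels'],cv2.COLOR_RGB2GRAY); hsv=cv2.cvtColor(w['pixels'],cv2.COLOR_RGB2HSV)
u,v=map(int,proj(w,[.542,-.315,.056]))
m=(g<60).astype(np.uint8); n,l,st,ce=cv2.connectedComponentsWithStats(m)
for i in range(1,n):
    if st[i,4]>15 and np.hypot(*(ce[i]-(u,v)))<60: print('dark',ce[i].round(1),st[i],(onz(w,*ce[i],.056)).round(4))
a=w['pixels'][max(v-60,0):v+60,max(u-80,0):u+80]; print(max(u-80,0),max(v-60,0)); cv2.imwrite('pics/v8.png',cv2.resize(a,None,fx=5,fy=5,interpolation=cv2.INTER_CUBIC)[:,:,::-1])
E
```

```text
7.575 [ 0.52059504 -0.36423737  0.22691689] [-7.97061376e-01  3.18930133e-01  1.44710197e+00  1.63598596e-04
  1.37931625e+00 -4.03051145e-01] -22.576766963984397
pred cap (np.float64(254.47596483726892), np.float64(121.04936626830978)) flange (np.float64(254.51200115305858), np.float64(118.79276591589249))
dark [247.9 104.4] [243  99  11  11  78] [ 0.5413 -0.2983  0.056 ]
dark [271.1 115. ] [266 110  11  12  76] [ 0.5602 -0.3182  0.056 ]
dark [238.  128.1] [233 123  11  11  72] [ 0.5213 -0.3172  0.056 ]
dark [261.1 138.2] [256 133  11  11  71] [ 0.5407 -0.3374  0.056 ]
174 58
```

View pics/v8.png

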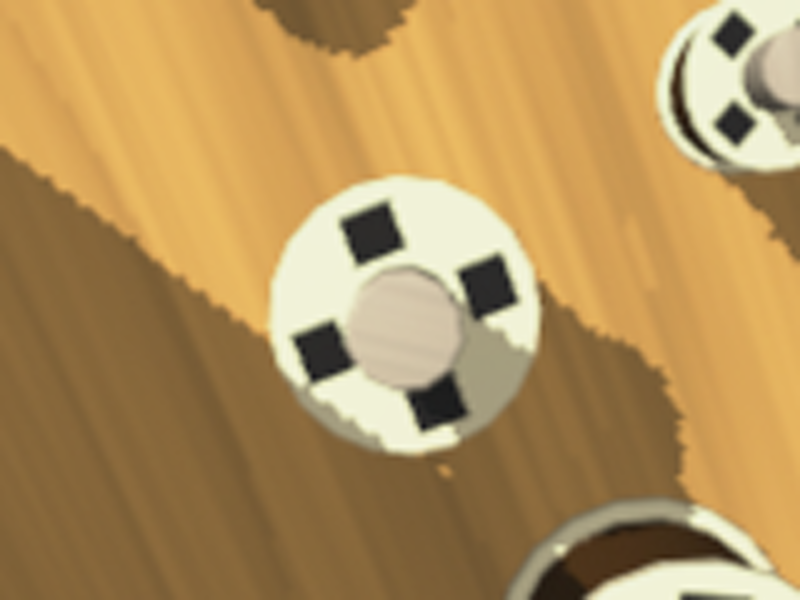

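The spool shows clearly at crop (405,315), with four bars at (372,232), (487,285), (322,350) and (437,400). Its centre is (0.541,-0.318) and the slot yaw about -1.2°. I move above it and check before descending.

>>> move_arm --plan '[0.4,0.92,0,0,0,0,0.4,0.92,-1,0,0,0,0.4,0.92,-2,0,0,0,0.4,0.92,-2,0,0,0,0.4,0.92,-2,0,0,0]'

```text
time_s: 8.2
eef_pos: [0.5428, -0.3171, 0.1307]
eef_rot: [0.001, 0.831, 0.557, 0.0]
wrist_force: [-0.9, -0.1, 0.7]
opening: 0.99
grasp_force: 0.0
```

```bash
python3 - <<'E'
from h import *
w=snap('wrist','w7'); o=ctrl.get_obs()
print(o['time_s'],o['eef_pos'],o['q'])
g=cv2.cvtColor(w['pixels'],cv2.COLOR_RGB2GRAY)
u,v=proj(w,[.541,-.3178,.056]); print(u,v)
m=(g<60).astype(np.uint8); n,l,st,ce=cv2.connectedComponentsWithStats(m)
for i in range(1,n):
    if st[i,4]>25 and np.hypot(*(ce[i]-(u,v)))<70: print('dark',ce[i].round(1),st[i],(onz(w,*ce[i],.056)).round(4))
E
```

```text
8.25 [ 0.54333282 -0.3178555   0.13177335] [-7.17621600e-01  3.96409476e-01  1.54702377e+00  9.90886546e-05
  1.19471952e+00 -3.27328009e-01]
251.64709539019216 197.88588802825356
dark [253.6 160.6] [232 157  43  12 163] [ 0.5544 -0.2893  0.056 ]
dark [242.9 176.8] [235 170  16  15 148] [ 0.5414 -0.2984  0.056 ]
dark [273.6 190. ] [267 183  14  15 141] [ 0.5603 -0.3183  0.056 ]
dark [229.2 205.6] [222 199  14  15 125] [ 0.521 -0.317  0.056]
```

>>> move_arm --plan '[-0.05,0,-0.7,0,0,0,-0.05,0,-1.42,0,0,0,-0.05,0,-1.42,0,0,0,-0.05,0,-1.42,0,0,0]'

```text
time_s: 8.75
eef_pos: [0.541, -0.3186, 0.061]
eef_rot: [0.002, 0.831, 0.556, 0.001]
wrist_force: [0.1, -0.4, 0.1]
opening: 0.995
grasp_force: 0.0
```

>>> move_arm --plan '[0,0,0,0,0,0,0,0,0,0,0,0,0,0,0,0,0,0,0,0,0,0,0,0,0,0,0,0,0,0,0,0,0,0,0,0]' --grip 15

```text
time_s: 9.5
eef_pos: [0.5398, -0.3177, 0.0588]
eef_rot: [0.0, 0.831, 0.556, 0.0]
wrist_force: [0.6, 0.6, 4.9]
opening: 0.262
grasp_force: 58.6
```

```bash
python3 - <<'E'
from h import *
w=snap('wrist','w8'); o=ctrl.get_obs()
print(o['time_s'],o['eef_pos'],o['opening'],o['grasp_force'],o['wrist_force'])
g=cv2.cvtColor(w['pixels'],cv2.COLOR_RGB2GRAY)
u,v=proj(w,[.541,-.3178,.056]); print(u,v)
m=(g<60).astype(np.uint8); n,l,st,ce=cv2.connectedComponentsWithStats(m)
for i in range(1,n):
    if st[i,4]>25 and np.hypot(*(ce[i]-(u,v)))<110: print('dark',ce[i].round(1),st[i],(onz(w,*ce[i],.056)).round(4))
E
```

```text
9.55 [ 0.53983071 -0.31763724  0.05879469] 0.2649906687601891 58.56319963932037 [0.78930526 1.13002004 4.91147698]
255.221280509642 237.61989102084385
dark [256.3 182.8] [222 174  67  25 652] [ 0.5541 -0.2873  0.056 ]
dark [241.7 208.4] [230 198  25  22 326] [ 0.5409 -0.2981  0.056 ]
dark [252.8 332.7] [    0   216   512   168 39768] [ 0.5132 -0.3813  0.056 ]
```

Grasped: the opening fits a 24 mm cap. I lift, then carry to a look-pose over the winder while turning the spool roughly to the rib angle.

>>> move_arm --plan '[0,0,0.8,0,0,0,0,0,1.9,0,0,0,0,0,3,0,0,0,0,0,4,0,0,0,0.4,1.1,4,0,0,0.08,0.7,2.2,4,0,0,0.16,1.1,3.4,4,0,0,0.24,1.3,4.6,4,0,0,0.32,1.5,5.8,4,0,0,0.38,1.5,5.86,4,0,0,0.38]'

```text
time_s: 10.8
eef_pos: [0.6141, -0.0198, 0.2571]
eef_rot: [-0.001, 0.709, 0.705, -0.0]
wrist_force: [0.1, -0.5, -0.8]
opening: 0.26
grasp_force: 59.3
```

>>> move_arm --plan '[0,0,0,0,0,0,0,0,0,0,0,0]'

```text
time_s: 11.05
eef_pos: [0.6142, -0.0258, 0.2578]
eef_rot: [-0.0, 0.712, 0.703, -0.0]
wrist_force: [0.1, 0.6, -0.4]
opening: 0.263
grasp_force: 59.3
```

```bash
python3 - <<'E'
from h import *
w=snap('wrist','w9'); o=ctrl.get_obs(); r=R.from_quat(np.roll(o['eef_rot'],-1)).as_matrix()
print(o['time_s'],o['eef_pos'],o['q'],np.degrees(np.arctan2(r[1,1],r[0,1])),o['wrist_force'],o['opening'])
u,v=map(int,proj(w,[.6155,.026,.09])); print(u,v, 'spool flange proj',proj(w,o['eef_pos']+[0,0,-.004]))
im=w['pixels']; f=lambda a,k:cv2.resize(a,None,fx=k,fy=k,interpolation=cv2.INTER_CUBIC)
x0,y0=max(u-40,0),max(v-40,0); A=f(im[y0:y0+80,x0:x0+80],5)
up,vp=map(int,proj(w,RW@[.0593,.043,.006]+CTR)); x1,y1=max(up-20,0),max(vp-20,0); B=f(im[y1:y1+40,x1:x1+40],5)
x2,y2=150,180; C=f(im[y2:384,x2:x2+200],2)[:, :400]
H=np.zeros((600,800,3),np.uint8); H[:A.shape[0],:A.shape[1]]=A; H[400:400+B.shape[0],:B.shape[1]]=B; H[:C.shape[0],400:400+C.shape[1]]=C
print(x0,y0,x1,y1); cv2.imwrite('pics/v9.png',H[:,:,::-1])
E
```

```text
11.1 [ 0.61428138 -0.02599225  0.25793947] [-2.34919277e-01  2.48241102e-01  1.47235804e+00 -3.02624653e-04
  1.42157041e+00 -2.21579684e-01] -0.7617225723748395 [-0.74015156 -0.24183918 -0.89380971] 0.2605439715508536
254 122 spool flange proj (np.float64(253.10790405456717), np.float64(237.14520463811948))
214 82 298 0
```

View pics/v9.png

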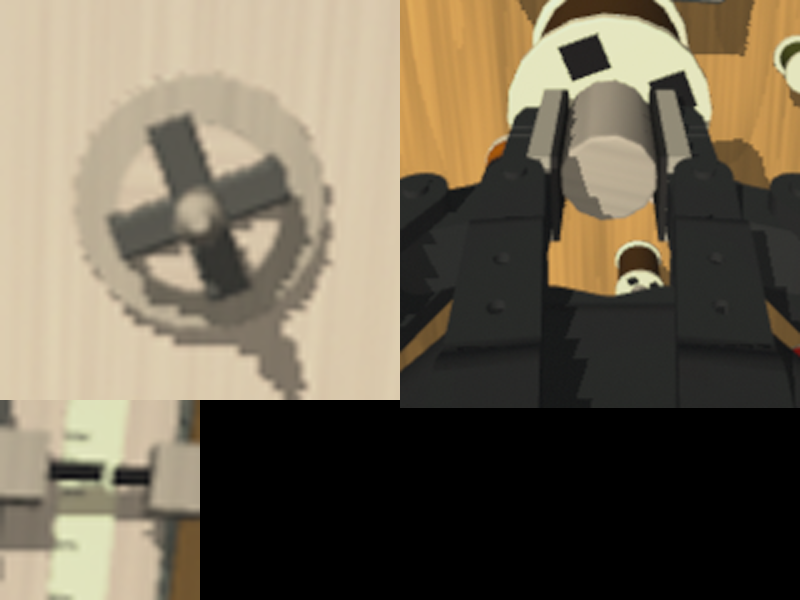

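The composite shows the drive from nearly overhead at (199,207), with rib ends at (170,122), (228,292), (117,237) and (283,175). The spool is held upright with a flange bar at (585,57), and the pointer and index at (75,471) and (132,476) are about level. All the views I am allowed are used, so from here on I work with numbers.

```bash
cat > m.py <<'E'
from h import *
def blades(w,lo=.036,hi=.051):
    g=cv2.cvtColor(w['pixels'],cv2.COLOR_RGB2GRAY).astype(np.float32); out=[]
    for xs in (np.arange(.050,.0582,.0005),np.arange(.0614,.067,.0005)):
        q=[]
        for x in xs:
            ys=np.arange(lo,hi,.0001); uv=np.array([proj(w,RW@[x,y,.006]+CTR) for y in ys],np.float32)
            s=cv2.remap(g,uv[:,:1],uv[:,1:],cv2.INTER_LINEAR)[:,0]; wt=np.clip(70-s,0,None)
            if wt.sum()>100: q.append((ys*wt).sum()/wt.sum())
        out.append((len(q),np.mean(q).round(5),np.std(q).round(5)) if q else None)
    return out
E
python3 - <<'E'
from m import *
for n in ('w4','w5','w9'): print(n,blades(load(n)))
w=load('w9'); A=lambda x,y,z=.09:onz(w,x/5+214-.5,y/5+82-.5,z)
e=[A(*p) for p in ((170,122),(228,292),(117,237),(283,175))]
ang=lambda d:np.degrees(np.arctan2(d[1],d[0]))
print('ribs',ang(e[0]-e[1])-90,ang(e[3]-e[2]),np.linalg.norm(e[0]-e[1]),np.linalg.norm(e[2]-e[3]),(e[0]+e[1])/2,(e[2]+e[3])/2)
# numeric refine: dark top faces on a ring r=11..17mm
g=cv2.cvtColor(w['pixels'],cv2.COLOR_RGB2GRAY).astype(np.float32); c0=(sum(e)/4)
th=np.radians(np.arange(0,360,1.)); acc=np.zeros(360)
for r in np.arange(.010,.0175,.0005):
    uv=np.array([proj(w,c0+[r*np.cos(t),r*np.sin(t),0]) for t in th],np.float32)
    acc+=cv2.remap(g,uv[:,:1],uv[:,1:],cv2.INTER_LINEAR)[:,0]/15
wt=np.clip(115-acc,0,None); 
for k in range(4):
    i=np.arange(-15+90*k,56+90*k); ww=wt[i%360]; print('arm',k,((i*ww).sum()/ww.sum()-90*k).round(1),acc[(20+90*k)%360].round(0))
# held spool bars
tcp=ctrl.get_obs()['eef_pos']; zf=tcp[2]-.003
m=(g<60).astype(np.uint8); n,l,st,ce=cv2.connectedComponentsWithStats(m)
for i in range(1,n):
    if 40<st[i,4]<3000 and abs(ce[i][0]-253)<70 and ce[i][1]>160:
        cc=cv2.findContours((l==i).astype(np.uint8),0,1)[0][0]; b=cv2.boxPoints(cv2.minAreaRect(cc)); p=[onz(w,*q,zf) for q in b]
        print(ce[i].round(1),st[i],(onz(w,*ce[i],zf)-tcp).round(4)[:2],[round(ang(p[j+1]-p[j])%90,1) for j in range(3)],[np.linalg.norm(p[j+1]-p[j]).round(4) for j in (0,1)])
E
```

```text
w4 [(17, np.float64(0.04354), np.float64(9e-05)), (12, np.float64(0.04333), np.float64(3e-05))]
w5 [(17, np.float64(0.04281), np.float64(7e-05)), (11, np.float64(0.0425), np.float64(4e-05))]
w9 [(16, np.float64(0.0416), np.float64(8e-05)), (11, np.float64(0.04133), np.float64(8e-05))]
ribs 18.478839427157766 19.37250209747348 0.038407734710684045 0.03852526309371129 [0.61468222 0.02529297 0.09      ] [0.61467376 0.02578895 0.09      ]
arm 0 11.1 92.0
arm 1 19.5 92.0
arm 2 26.2 92.0
arm 3 20.6 56.0
[255. 183.] [222 174  67  25 674] [0.0015 0.0333] [np.float64(84.9), np.float64(86.6), np.float64(89.0)] [np.float64(0.013), np.float64(0.0355)]
[241.8 208.5] [230 198  25  22 327] [-0.0061  0.0185] [np.float64(22.3), np.float64(19.6), np.float64(22.7)] [np.float64(0.0109), np.float64(0.0102)]
[268.9 309.9] [260 304  20  14 190] [ 0.0093 -0.051 ] [np.float64(89.3), np.float64(0.8), np.float64(89.3)] [np.float64(0.012), np.float64(0.0101)]
```

Pointer and index agree within about 0.25 mm in three views, so the knob is unmoved by the release. The ribs are at about 19.2°, the spool at about 20°, and the spindle at (0.6147, 0.0254). Next I go above it and lower over the pin.

>>> move_arm --plan '[0.01,0.5,0,0,0,-0.017,0.01,1.03,0,0,0,-0.017,0.01,1.03,-0.7,0,0,-0.017,0.01,1.03,-1.3,0,0,-0.017,0.01,1.03,-1.3,0,0,-0.017,0.01,1.03,-1.3,0,0,-0.017]'

```text
time_s: 11.85
eef_pos: [0.6158, 0.0261, 0.1946]
eef_rot: [0.001, 0.717, 0.697, 0.0]
wrist_force: [0.6, 0.8, -0.3]
opening: 0.262
grasp_force: 59.2
```

```bash
python3 - <<'E'
from h import *
for n in ('wrist','top','scene'): snap(n,n+'10')
o=ctrl.get_obs(); r=R.from_quat(np.roll(o['eef_rot'],-1)).as_matrix()
print(o['time_s'],o['eef_pos'],np.degrees(np.arctan2(r[1,1],r[0,1])),o['wrist_force'])
E
```

```text
12.0 [0.61609656 0.02656762 0.19520616] -1.6362262856230487 [ 0.04496793  0.30752297 -1.89752076]
```

>>> move_arm --plan '[-0.03,-0.02,0,0,0,0,-0.03,-0.02,-0.3,0,0,0,-0.03,-0.02,-0.6,0,0,0,-0.03,-0.02,-0.6,0,0,0]'

```text
time_s: 12.5
eef_pos: [0.6118, 0.0264, 0.1605]
eef_rot: [-0.002, 0.717, 0.697, -0.001]
wrist_force: [0.9, -0.3, -1.8]
opening: 0.264
grasp_force: 59.2
```

>>> move_arm --plan '[0,0,0,0,0,0]'

```text
time_s: 12.62
eef_pos: [0.6135, 0.0261, 0.163]
eef_rot: [-0.0, 0.717, 0.697, -0.0]
wrist_force: [-0.2, 0.5, -1.4]
opening: 0.262
grasp_force: 59.2
```

No side force with the foot about 14 mm below the pin tip, so the pin is in the socket. Next I lower to the ribs.

>>> move_arm --plan '[0,0,-0.1,0,0,0,0,0,-0.2,0,0,0,0,0,-0.28,0,0,0,0,0,-0.34,0,0,0,0,0,-0.34,0,0,0]'

```text
time_s: 13.25
eef_pos: [0.6134, 0.0259, 0.146]
eef_rot: [-0.0, 0.717, 0.697, -0.0]
wrist_force: [0.4, -0.6, -1.6]
opening: 0.265
grasp_force: 59.3
```

>>> move_arm --plan '[0,0,-0.06,0,0,0,0,0,-0.12,0,0,0,0,0,-0.12,0,0,0]'

```text
time_s: 13.62
eef_pos: [0.6139, 0.026, 0.1409]
eef_rot: [0.0, 0.717, 0.697, 0.0]
wrist_force: [-0.9, -0.5, 4.5]
opening: 0.258
grasp_force: 60.0
```

>>> move_arm --plan '[0,0,-0.06,0,0,0,0,0,-0.12,0,0,0,0,0,-0.12,0,0,0]'

```text
time_s: 14.0
eef_pos: [0.614, 0.026, 0.1353]
eef_rot: [0.0, 0.717, 0.697, 0.0]
wrist_force: [-2.5, 0.0, 7.1]
opening: 0.26
grasp_force: 60.3
```

The force follows the ejector spring (6 N, then 9 N), so it is meshed and travelling. I press to the stop.

>>> move_arm --plan '[0,0,-0.05,0,0,0,0,0,-0.08,0,0,0,0,0,-0.08,0,0,0]'

```text
time_s: 14.38
eef_pos: [0.6144, 0.026, 0.1346]
eef_rot: [0.001, 0.717, 0.697, 0.001]
wrist_force: [-10.5, 0.0, 25.9]
opening: 0.26
grasp_force: 62.4
```

```bash
python3 - <<'E'
from m import *
w=snap('wrist','w12'); o=ctrl.get_obs(); print(o['time_s'],o['eef_pos'],o['wrist_force'],o['torque'],o['opening'])
g=cv2.cvtColor(w['pixels'],cv2.COLOR_RGB2GRAY)
m=(g<60).astype(np.uint8); n,l,st,ce=cv2.connectedComponentsWithStats(m)
for i in range(1,n):
    if 100<st[i,4]<3000 and abs(ce[i][0]-253)<70 and ce[i][1]>160: print(ce[i].round(1),st[i])
print(blades(w))
# flange radius in the image: lower flange edge vs shoulder; upper flange apparent width w8 vs now
for k in ('w8','w9','w12'):
    x=load(k)['pixels']; h=cv2.cvtColor(x,cv2.COLOR_RGB2HSV); q=(h[...,1]<70)&(h[...,2]>190); print(k,[(int(np.where(q[r,150:360])[0].min()+150),int(np.where(q[r,150:360])[0].max()+150)) for r in (200,210) if q[r,150:360].any()])
E
```

```text
14.425 [0.6144043  0.02599531 0.13465098] [-10.00865287  -0.07148586  25.36182953] [ 0.03474239  2.2102072  -0.00885964] 0.2605402004181119
[254.1 183.1] [221 174  67  24 688]
[241.6 208.5] [230 198  24  22 332]
[(17, np.float64(0.04186), np.float64(4e-05)), (12, np.float64(0.04158), np.float64(4e-05))]
w8 [(216, 287), (211, 297)]
w9 [(217, 355), (211, 359)]
w12 [(160, 347), (161, 345)]
```

No slip in the grip; the foot is at z ≈ 0.076, which is the seat height. I ease off the 10 N side load while keeping the press.

>>> move_arm --plan '[-0.02,0,0,0,0,0,-0.04,0,0,0,0,0,-0.04,0,0,0,0,0,-0.04,0,0,0,0,0]'

```text
time_s: 14.92
eef_pos: [0.6141, 0.0259, 0.1347]
eef_rot: [0.003, 0.717, 0.697, 0.002]
wrist_force: [-3.3, -0.2, 20.7]
opening: 0.263
grasp_force: 61.6
```

```bash
python3 - <<'E'
from h import *
o=ctrl.get_obs(); print(o['eef_pos'],o['wrist_force']); print(ctrl.hand_in())
E
```

```text
[0.61409139 0.02594699 0.13469426] [-3.30203837 -0.18309801 20.68636149]
the job is handed in; nothing more can be done
None
```

I handed in the job at about 15 s: the pointer is within about 0.3 mm of the index tip, and the middle-sized capped spool is meshed, at seat height and still held down with about 20 N, with the jar, tin and small reel left alone; the hand-in gave no verdict.

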